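# Fit the lamp head and switch the desk lamp on

## Robot

A 6-joint arm with a two-finger parallel gripper is mounted at the origin on the work surface. World frame = base frame: x ahead of the robot, y to its left, z up, the work surface at z = 0. Lengths are in mm, angles in rad, forces in N, time in s.
With the tool pointing down it reaches from about 275 to 750 mm from the base axis. Payload 10.2 kg.
Tool frame: the origin (TCP) lies midway between the tips of the shut fingers; the grasp point (between the pads) lies 19 mm behind it; z points along the fingers, y is the line along which they close (so a half turn about z gives the same grasp; the last joint's range is limited). The gripper opens to 85 mm and grips with 20 to 120 N. Pads are 22 mm wide; open, the fingers measure 114 mm over their backs; the gripper's body (76 mm by 85 mm) begins 54 mm behind the grasp point. The pads swing forward as they close: fully open they stand 13 mm farther back than shut.
Start: joints at [-1.411, 0.313, 1.498, -0, 1.331, -0.223], TCP at [196.085, -487.013, 231.294] pointing down, gripper open.
Joint ranges: [-2.94, 2.94], [-0.97, 2.17], [0.19, 2.56], [-1.23, 4.37], [0.02, 3.11], [-2.88, 2.88]. Speed limits (rad/s): [2.39, 2.39, 3.01, 3.14, 3.14, 3.14].

## Interface

Orientations are given as a unit quaternion [w, x, y, z].
In Python, from rig import ctrl gives the robot as it stands.
- The arm moves only by the tool send_rows, never from a script. Its argument "targets" is a list of rows, each a list of 7 numbers: the closure, from -1 (fully open) to 1 (shut), so that 0 is half open, then the shift along the tool's x, y, z in m, then the turn, a rotation vector about the tool's x, y, z in rad. In form: [[claw, dx, dy, dz, ax, ay, az], ...]. A call has exactly 10 rows; each row shifts and turns the commanded pose from where the row before left it, along the tool's axes as they then stand; what a row does not reach is not made up. A row lasts 1/8 s, in which the tool goes at most 62.5 mm and 10.7 degrees, less where a joint would pass 70% of its speed; a pose out of reach is approached as far as the arm can. A call with a gripper value outside its range is refused whole. The fingers move at their own pace and stop on an object; "squeeze" is the grip in N (left out, the last holds). Time passes only in rows, so rows that do not move let the fingers close, or fill a call up. It gives the time, the measured TCP pose, the force, the opening and the grip force at its end, in the units of the state.
- ctrl.sense(): the state, without advancing time (a new reading comes with each control period).
- ctrl.capture(name): name is "side" or "top"; returns a dict with "img" (420x560x3 uint8, red, green, blue), "camera_matrix" (3x3 intrinsics, pixels), "k1" (the pictures are not rectified: a ray, as slopes to the right and down, at radius r is drawn at 1 + k1 r^2 times it, then the intrinsics apply), "R" (3x3) and "t" (3): a world point X has camera coordinates R X + t. Camera axes: x right, y down, z forward; pixel columns grow to the right and rows downward; lengths in mm; the calibration is good to about 2 mm. A picture is of the moment at which its call begins. There is no depth.
- ctrl.finish_job(): hands the job in; it is judged then, once.
Trained networks look in a picture, given as the dict that the camera call returned (one of the last four; its "shot" number tells which), for a name from the list of things; names that differ only in an ending like _2 or _b are one class to them, and where a whole thing is asked for, a point or a joint stands for the part that bears it (a point fixed in the world has none). Each returns a list of dicts, best first, with "score" (0 to 1); they miss things now and then, are a little off and sometimes report something else, mostly with a low value. They report only what shows in the picture. A call takes as long as a camera call.
- ctrl.boxes_of(query, picture): "extent" ([left, top, width, height] in pixels, round what is visible of it).
- ctrl.landmark_of(query, picture): "point" ([column, row] in pixels: a listed point, or the origin of a listed thing).
The state is a dict: "time_s": time; "joints": joint angles; "dq": joint speeds; "tau": joint torques, N m; "eef_pos": TCP position; "ee_rot": TCP orientation; "force": force on the tool from outside, world axes, zero at the start; "wrist_torque": the same for the moment, N m; "grip_width": opening from 0.0 (shut) to 1.0 (fully open); "grip_force": force on a finger pad.
Only numpy, scipy, OpenCV 4.12 (cv2) and the standard library are available. Lean on these libraries where they do the work, as an engineer would, in place of code of your own. Each camera call takes 0.05 s, during which the arm holds its last target. There are 200 camera calls.

## Task

The announcer's desk lamp is without its head. Pick up the lamp head by its black grip, bring its neck up into the socket under the lamp's arm with the grip standing off to the robot's right, turn it clockwise as seen from above until its lugs drop into their seats with the grip pointing straight away from the lamp's post, and let go so that it hangs there by itself. Then push the switch lever all the way over to its far side; leave the mug, the book and the microphone where they are.

Things in the scene. Friction and masses are not known exactly. Their poses are not given: they have to be found in the camera images.
- lamp: Fixed grey lamp stand; origin on the desk under the socket's axis; z up, +x along its arm to the post, 200 mm off. Foot starts 110 mm from the axis, 160 mm wide, 22 mm tall. Socket: round, 102 mm across, 220 to 265 mm above the desk; arm above it, top at 291 mm.
- socket (a point): Centre of the socket's open underside, 220 mm above the desk; axes as the lamp's. Central opening 56 mm across. Inside, above the underside: ridges 12 mm high beside the slots, then seat floors 6 mm high, ceiling at 28 mm. To pass over the ridges the lugs' mid-height must be 16 to 24 mm up; seated it is 10 mm up. Turning the wrong way or past the seats is blocked by full-height stops.
- slot (a point): On the underside, 45 mm from the socket axis, at the entry slot for the grip-side lug: 240 degrees counter-clockwise (from above) of the lamp's +x. A second slot lies opposite. Slots are 23 mm wide at the neck, 35 mm at the lug ends, and run straight up; a dark rib on the socket's outside marks each. Go in with the grip pointing from the axis to this point.
- seat (a point): Middle of the seat floor for the grip-side lug, 37 mm from the socket axis towards the lamp's -x, 6 mm above the underside: 60 degrees clockwise (from above) of the slot, behind the ridge. Seat 21 mm wide at the neck, 32 mm at the lug end; its twin lies opposite. Once over it, let the head down 6 to 14 mm to rest, grip pointing along the lamp's -x, and let go.
- head: Loose lamp head, about 0.25 kg: aluminium disc 90 mm across, 40 mm tall, with a black grip; 200 mm long in all. Origin: centre of the underside; z up, -x along the grip. Centre of mass about 30 mm from its axis, towards the grip. Starts flat on the desk, neck up, left or right of the lamp.
- head_grip (a point): Where to grip the head: middle of its black grip (24 mm wide, 28 mm tall, flat upright sides, reaching out to 155 mm from the head's axis). This point is 115 mm from the axis, 25 mm above the head's underside. Axes as the head's.
- head_lugs (a point): On the head's axis, mid-height of its two lugs, 68 mm above its underside. The steel neck on the disc is 48 mm in diameter, its top 72 mm above the underside; the lugs (14 mm wide, 8 mm tall, ends 38 mm from the axis) stick out of it at the top, one on the grip's side and one opposite, in line with the grip. Axes as the head's.
- switch (a joint): Angle of the switch lever, rad: 0 off (leaning to the -x side of its box), 1.0 fully on (leaning to the +x side). It stays where it is left; pushing the knob takes about 1 N.
- switch_pivot (a point): Lever's pivot, 22 mm above the desk, in the middle of the fixed grey switch box (70 x 50 x 25 mm). Axes are the box's: +x is the way to push the knob, y is the pivot's axis, z up.
- switch_tip (a point): Centre of the round black knob (26 mm in diameter) on the end of the thin steel lever, 80 mm from the pivot; at 0 it leans 0.5 rad to -x of upright, at 1.0 it leans 0.5 rad to +x.
- mug: White mug, 80 mm wide, 95 mm tall; origin at its underside. Leave it alone.
- book: Closed blue book, 120 x 170 x 22 mm; origin at its underside. Leave it alone.
- microphone: Black gooseneck desk microphone, base 130 x 110 x 30 mm, about 300 mm tall; its head reaches 190 mm out to its -x side. Origin at its underside. Leave it alone.

How it is judged:
By the outcome, as a careful person would: the job done as asked, in the order asked, and still so for the second after the job is handed in, with the robot touching nothing.
It also fails if it takes over 72 s, if anything falls off the work surface, if the arm or the gripper's body presses on something with over 40 N, if the wrist force passes 120 N, or if a joint passes its speed limit or range.

## Working session

There is one attempt and no reset: what is moved stays moved. The work goes in short steps, Python scripts to look and compute and a tool call to move; the robot and the scene stay as the last step left them, time stands still between calls to the robot, and variables do not carry over. Pictures are saved under pics/ and viewed, at most 10 in all, crops included, and the job is handed in when it is done.

Besides the shell and the picture viewer there is one more tool, called after "Request:" as name([rows], argument=value, ...), one row to a line, values as JSON. send_rows: Moves the arm, as the interface text tells. Its arguments: {"type":"object","properties":{"targets":{"type":"array"},"squeeze":{"type":"number"}},"required":["targets"]}

```bash
mkdir -p pics; ls; cat > h.py <<'E'
import numpy as np, cv2
from rig import ctrl
from scipy.spatial.transform import Rotation as Ro
def ray(p,px):
    K=p["camera_matrix"]; K=np.array(K)
    d=np.array([(px[0]-K[0,2])/K[0,0],(px[1]-K[1,2])/K[1,1]])
    u=d.copy()
    for _ in range(20): u=d/(1+p["k1"]*(u@u))
    R=np.array(p["R"]);t=np.array(p["t"])
    return -R.T@t, R.T@np.array([u[0],u[1],1.])
def onz(p,px,z):
    o,d=ray(p,px); return o+d*(z-o[2])/d[2]
def tri(obs):
    A=np.zeros((3,3));b=np.zeros(3)
    for p,px in obs:
        o,d=ray(p,px);d=d/np.linalg.norm(d);M=np.eye(3)-np.outer(d,d);A+=M;b+=M@o
    X=np.linalg.solve(A,b)
    return X
def proj(p,X):
    c=np.array(p["R"])@X+np.array(p["t"]);u=c[:2]/c[2];u=u*(1+p["k1"]*(u@u));K=np.array(p["camera_matrix"])
    return np.array([K[0,0]*u[0]+K[0,2],K[1,1]*u[1]+K[1,2]])
def save(p,n): cv2.imwrite("pics/"+n+".png",cv2.cvtColor(p["img"],cv2.COLOR_RGB2BGR))
E
python3 - <<'E'
from h import *
np.set_printoptions(precision=1,suppress=True)
P={n:ctrl.capture(n) for n in("top","side")}
for n in P: save(P[n],n+"0"); print(n,ray(P[n],(280,210)))
for q in "lamp socket slot seat head head_grip head_lugs switch_pivot switch_tip mug book microphone".split():
    r={}
    for n in P:
        l=ctrl.landmark_of(q,P[n]); 
        print(q,n,[(np.round(x["point"],1).tolist(),round(x["score"],2)) for x in l[:2]])
        if l: r[n]=l[0]["point"]
    if len(r)==2:
        X=tri([(P[n],r[n]) for n in r]); print("   X",X,[np.linalg.norm(proj(P[n],X)-r[n]).round(1) for n in r])
E
```

```text
pics
top (array([ 382.7,   60.7, 1468.3]), array([ 0.1, -0. , -1. ]))
side (array([ 227.6, 1047. , 1162.2]), array([ 0.3, -0.7, -0.7]))
lamp top [([307.2, 217.5], 0.65)]
lamp side []
socket top [([293.6, 215.4], 0.86)]
socket side [([304.8, 178.2], 0.94)]
   X [548.6  -3.8 225.1] [np.float64(1.4), np.float64(1.3)]
slot top [([308.8, 217.9], 0.94)]
slot side [([229.7, 350.1], 0.74), ([315.2, 171.0], 0.66)]
   X [  800.2  -116.  -1071.1] [np.float64(19.3), np.float64(21.7)]
seat top [([293.3, 225.9], 0.59), ([203.3, 233.6], 0.22)]
seat side [([310.8, 181.3], 0.93)]
   X [524.9  -2.2 221.6] [np.float64(3.1), np.float64(2.9)]
head top [([202.0, 236.9], 0.59), ([141.7, 215.5], 0.21)]
head side [([280.3, 308.7], 0.95)]
   X [507.8 277.7 -19.3] [np.float64(0.7), np.float64(0.8)]
head_grip top [([306.8, 212.8], 0.63), ([233.3, 219.6], 0.6)]
head_grip side [([279.9, 268.2], 0.67)]
   X [ 636.9  -81.6 -310.2] [np.float64(3.1), np.float64(3.2)]
head_lugs top [([193.7, 236.1], 0.62), ([296.6, 216.1], 0.6)]
head_lugs side [([282.4, 297.1], 0.65), ([299.2, 156.1], 0.64)]
   X [501.  291.3  57.7] [np.float64(0.2), np.float64(0.2)]
switch_pivot top []
switch_pivot side [([336.9, 186.6], 0.61)]
switch_tip top [([367.2, 241.9], 0.39)]
switch_tip side [([342.2, 174.9], 0.6)]
   X [ 489.3 -233.5   78.6] [np.float64(1.6), np.float64(1.5)]
mug top [([204.7, 171.1], 0.77)]
mug side [([213.7, 285.0], 0.71), ([279.5, 305.8], 0.19)]
   X [721.8 274.5 -21.8] [np.float64(0.2), np.float64(0.2)]
book top []
book side [([297.2, 152.2], 0.96)]
microphone top [([144.6, 214.2], 0.93)]
microphone side [([230.2, 351.9], 0.95), ([304.9, 177.9], 0.44)]
   X [576.6 462.   -6.6] [np.float64(0.1), np.float64(0.1)]
```

```bash
python3 - <<'E'
import cv2
for n in("top0","side0"):
    i=cv2.imread(f"pics/{n}.png"); c=i[130:330,100:440] if n=="top0" else i[90:400,140:440]
    f=800/340 if n=="top0" else 600/310
    cv2.imwrite(f"pics/{n}c.png",cv2.resize(c,None,fx=f,fy=f,interpolation=cv2.INTER_CUBIC))
E
```

```text
(no output)
```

View pics/top0c.png

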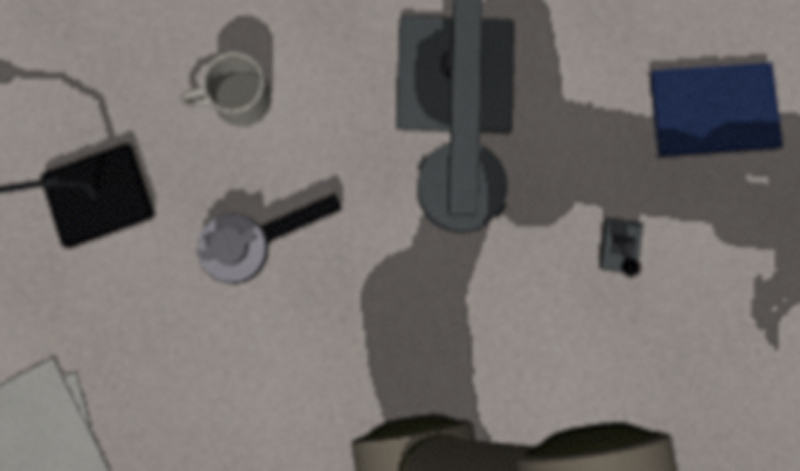

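View pics/side0c.png

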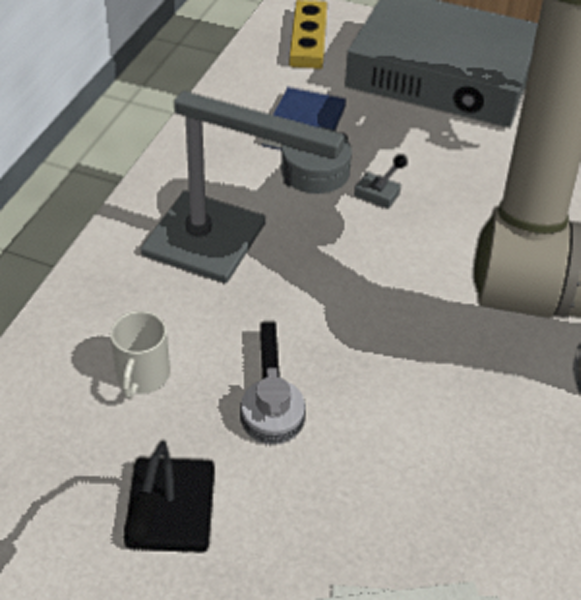

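The top crop shows the lamp (socket near (463,187), post away from the robot). The head is on the left at (232,248), with its grip running to (338,203). The switch box is at (622,243) and its knob leans toward the robot at (630,267). The side crop agrees. Next I'll refine the poses by fitting model edges to both images.

```bash
cat > fit.py <<'E'
from h import *
from scipy.optimize import differential_evolution
from scipy.ndimage import map_coordinates
def seg(a,b,n=40): return np.linspace(a,b,n)
def circ(r,z,n=72,c=(0,0)):
    t=np.linspace(0,2*np.pi,n,endpoint=False); return np.c_[c[0]+r*np.cos(t),c[1]+r*np.sin(t),0*t+z]
def projN(p,X):
    c=X@np.array(p["R"]).T+np.array(p["t"]);u=c[:,:2]/c[:,2:];u=u*(1+p["k1"]*(u**2).sum(1,keepdims=True));K=np.array(p["camera_matrix"])
    return u*[K[0,0],K[1,1]]+[K[0,2],K[1,2]]
LAMP=[seg((110,-80,22),(110,80,22)),seg((110,-80,22),(230,-80,22)),seg((110,80,22),(230,80,22)),circ(51,265),circ(51,220)]
HEAD=[circ(45,40),circ(24,72),seg((-155,-12,39),(-60,-12,39)),seg((-155,12,39),(-60,12,39)),seg((-155,-12,39),(-155,12,39)),seg((-155,-12,11),(-60,-12,11)),seg((-155,12,11),(-60,12,11))]
SW=[seg((-35,-25,25),(35,-25,25)),seg((-35,25,25),(35,25,25)),seg((-35,-25,25),(-35,25,25)),seg((35,-25,25),(35,25,25))]
def grad(p,s=1.0):
    g=cv2.GaussianBlur(p["img"].astype(np.float32),(0,0),s); 
    return [np.stack([cv2.Sobel(g[...,k],cv2.CV_32F,1,0)for k in range(3)],-1).sum(-1),np.stack([cv2.Sobel(g[...,k],cv2.CV_32F,0,1)for k in range(3)],-1).sum(-1)]
def fit(model,P,x0,dz=0,rad=(25,25,.2),free_z=False):
    G=[grad(p) for p in P]
    def cost(v):
        c,s=np.cos(v[2]),np.sin(v[2]);z=v[3] if free_z else dz; tot=0
        for p,(gx,gy) in zip(P,G):
            for m in model:
                X=np.c_[m[:,0]*c-m[:,1]*s+v[0],m[:,0]*s+m[:,1]*c+v[1],m[:,2]+z]
                q=projN(p,X);t=np.gradient(q,axis=0);n=np.c_[-t[:,1],t[:,0]]/(np.linalg.norm(t,axis=1,keepdims=True)+1e-9)
                a=map_coordinates(gx,[q[:,1],q[:,0]],order=1)*n[:,0]+map_coordinates(gy,[q[:,1],q[:,0]],order=1)*n[:,1]
                L=np.linalg.norm(t,axis=1); tot-=(np.minimum(abs(a),300)*L).sum()
        return tot
    b=[(x-r,x+r) for x,r in zip(x0,rad)]
    r=differential_evolution(cost,b,seed=1,maxiter=80,popsize=15,tol=1e-6); return r.x,-r.fun
E
python3 - <<'E'
from fit import *
np.set_printoptions(precision=3,suppress=True)
T=ctrl.capture("top");S=ctrl.capture("side")
ims=[T["img"][:,:,::-1].copy(),S["img"][:,:,::-1].copy()]
g=T["img"].max(2)<50
for nm,m,x0 in(("lamp",LAMP,(548,-4,-.03)),("head",HEAD,(503,280,1.98)),("sw",SW,(505,-232,-.05))):
    for P in([T,S],[T],[S]):
        v,f=fit(m,P,x0); print(nm,v,f)
        if len(P)==2:
            for p,im in zip(P,ims):
                c,s=np.cos(v[2]),np.sin(v[2])
                for mm in m:
                    q=projN(p,np.c_[mm[:,0]*c-mm[:,1]*s+v[0],mm[:,0]*s+mm[:,1]*c+v[1],mm[:,2]])
                    for a in q: im[int(round(a[1])),int(round(a[0]))]=(0,0,255)
print(ctrl.sense()["eef_pos"],ctrl.sense()["ee_rot"])
a=cv2.resize(ims[0][130:250,160:400],None,fx=2.5,fy=2.5,interpolation=cv2.INTER_NEAREST)
b=cv2.resize(ims[1][120:330,220:370],None,fx=2,fy=2,interpolation=cv2.INTER_NEAREST)
a=cv2.resize(ims[0][130:260,180:400],(800,473),interpolation=cv2.INTER_NEAREST)
cv2.imwrite("pics/fa.png",a)
cv2.imwrite("pics/fb.png",cv2.resize(ims[1][120:330,210:370],(457,600),interpolation=cv2.INTER_NEAREST))
E
```

```text
lamp [557.515  -7.756  -0.027] 136628.87235054563
lamp [557.109  -8.934  -0.027] 76633.58740647585
lamp [557.985  -6.619  -0.025] 61540.63007055913
head [506.798 285.183   1.992] 121257.61242372612
head [501.726 277.777   2.064] 61417.22992878639
head [507.016 283.917   2.005] 64463.130718344866
sw [ 513.021 -231.69    -0.12 ] 38038.32469948286
sw [ 514.138 -234.833   -0.157] 22442.423327740056
sw [ 512.747 -230.444   -0.094] 16379.417617187844
[ 196.084 -487.029  231.297] [ 0.     0.982  0.19  -0.   ]
```

View pics/fa.png

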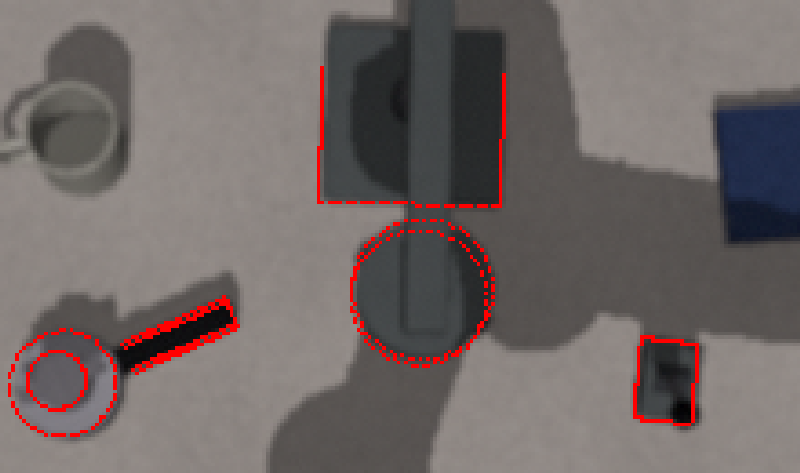

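View pics/fb.png

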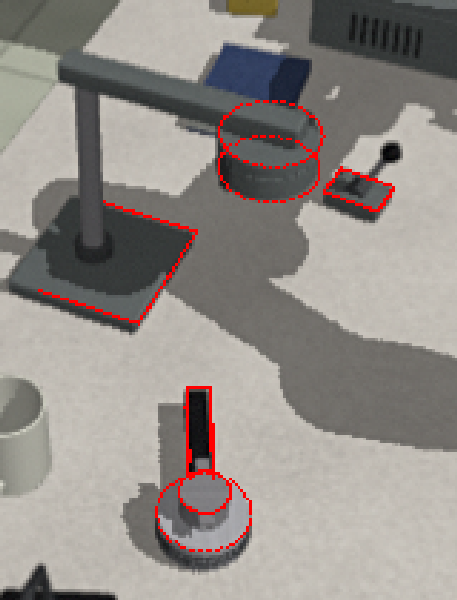

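The fit lines up with the lamp foot, socket rims, head and switch box in both views. It puts the lamp axis at about (557.5, -8) with yaw -0.027, the head at about (506, 284) with yaw 1.99, and the switch box at about (513, -232). Next comes a row planner, then the approach.

```bash
cat > plan.py <<'E'
from h import *
import json
def Rd(yaw,tilt=0):
    c,s=np.cos(yaw),np.sin(yaw); return Ro.from_matrix(np.array([[c,s,0],[s,-c,0],[0,0,-1.]]))*Ro.from_rotvec([0,tilt,0])
def plan(wps,n=None,start=None):
    """wps: list of (rows,x,y,z,yaw,claw[,tilt]); prints rows in calls of 10"""
    st=ctrl.sense(); 
    if start is None:
        q=st["ee_rot"]; p=np.array(st["eef_pos"],float); R=Ro.from_quat([q[1],q[2],q[3],q[0]])
    else: p,R=np.array(start[:3],float),Rd(*start[3:])
    rows=[]
    for w in wps:
        k=w[0]; tp=np.array(w[1:4],float); tR=Rd(w[4],w[6] if len(w)>6 else 0)
        p0,R0=p.copy(),R; dv=(R0.inv()*tR).as_rotvec()
        for i in range(1,k+1):
            gp=p0+(tp-p0)*i/k; gR=R0*Ro.from_rotvec(dv*i/k)
            d=np.round(R.inv().apply(gp-p)/1000,4 if k==1 else 3); a=np.round((R.inv()*gR).as_rotvec(),3)
            rows.append([w[5]]+d.tolist()+a.tolist()); p=p+R.apply(d*1000); R=R*Ro.from_rotvec(a)
    while len(rows)%10: rows.append([rows[-1][0]]+[0]*6)
    for i in range(0,len(rows),10): print("["+",".join("["+",".join("%g"%(x+0) for x in r)+"]" for r in rows[i:i+10])+"]\n")
    print("end",p.round(1),R.as_matrix()[:,0].round(3))
E
python3 - <<'E'
from plan import *
plan([(6,335,-215,231,.9,-1),(4,345,-20,231,1.4,-1),(3,430,110,200,1.85,-1),(4,553,180,110,1.991,-1),(3,553,180,60,1.991,-1)])
E
```

```text
[[-1,0.038,-0.033,0,0,0,-0.086],[-1,0.042,-0.03,0,0,0,-0.086],[-1,0.043,-0.027,0,0,0,-0.087],[-1,0.046,-0.022,0,0,0,-0.086],[-1,0.047,-0.019,0,0,0,-0.086],[-1,0.049,-0.014,0,0,0,-0.086],[-1,0.04,-0.028,0,0,0,-0.125],[-1,0.043,-0.024,0,0,0,-0.125],[-1,0.045,-0.017,0,0,0,-0.125],[-1,0.048,-0.012,0,0,0,-0.125]]

[[-1,0.047,0.021,0.01,0,0,-0.15],[-1,0.044,0.027,0.011,0,0,-0.15],[-1,0.039,0.034,0.01,0,0,-0.15],[-1,0.008,0.034,0.023,0,0,-0.035],[-1,0.008,0.035,0.022,0,0,-0.036],[-1,0.006,0.035,0.023,0,0,-0.035],[-1,0.005,0.035,0.022,0,0,-0.035],[-1,0,0,0.017,0,0,0],[-1,0,0,0.017,0,0,0],[-1,0,0,0.016,0,0,0]]

end [553.  180.4  60.3] [-0.408  0.913 -0.   ]
```

Request:
send_rows([
  [-1,0.038,-0.033,0,0,0,-0.086],
  [-1,0.042,-0.03,0,0,0,-0.086],
  [-1,0.043,-0.027,0,0,0,-0.087],
  [-1,0.046,-0.022,0,0,0,-0.086],
  [-1,0.047,-0.019,0,0,0,-0.086],
  [-1,0.049,-0.014,0,0,0,-0.086],
  [-1,0.04,-0.028,0,0,0,-0.125],
  [-1,0.043,-0.024,0,0,0,-0.125],
  [-1,0.045,-0.017,0,0,0,-0.125],
  [-1,0.048,-0.012,0,0,0,-0.125],
])

```text
time_s: 2.65
eef_pos: [344.9, -18.2, 231.5]
ee_rot: [0.0, 0.764, 0.646, 0.0]
force: [0.8, 0.4, 0.2]
grip_width: 1.0
grip_force: 0.0
```

Request:
send_rows([
  [-1,0.047,0.021,0.01,0,0,-0.15],
  [-1,0.044,0.027,0.011,0,0,-0.15],
  [-1,0.039,0.034,0.01,0,0,-0.15],
  [-1,0.008,0.034,0.023,0,0,-0.035],
  [-1,0.008,0.035,0.022,0,0,-0.036],
  [-1,0.006,0.035,0.023,0,0,-0.035],
  [-1,0.005,0.035,0.022,0,0,-0.035],
  [-1,0,0,0.017,0,0,0],
  [-1,0,0,0.017,0,0,0],
  [-1,0,0,0.016,0,0,0],
])

```text
time_s: 3.9
eef_pos: [552.5, 180.1, 59.7]
ee_rot: [0.0, 0.544, 0.839, 0.0]
force: [0.1, -0.7, -0.5]
grip_width: 1.003
grip_force: 0.0
```

```bash
python3 - <<'E'
from plan import *
s=ctrl.sense(); print(s["time_s"],s["eef_pos"],s["ee_rot"],s["force"],s["joints"])
S=ctrl.capture("side");T=ctrl.capture("top")
a=cv2.resize(S["img"][190:350,210:340],(487,600));b=cv2.resize(T["img"][180:260,180:250],(300,343))
o=np.zeros((600,790,3),np.uint8);o[:,:487]=a;o[:343,490:]=b
save({"img":o},"grasp1")
print(proj(S,np.array([554,180,39])))
plan([(4,554,180.5,7,1.991,-1),(6,554,180.5,7,1.991,1)])
E
```

```text
3.9 [552.53424515 180.08716163  59.73758368] [2.30552441e-05 5.44397427e-01 8.38827420e-01 2.19545362e-06] [ 0.13096043 -0.65688743 -0.47696691] [ 1.13600086e-01  6.15922466e-01  1.51589010e+00 -3.06327613e-05
  1.00974171e+00 -3.05838749e-01]
[279.18104655 265.86648714]
[[-1,0,0.001,0.013,-0.001,0,0],[-1,0,0,0.013,0,0,0],[-1,0,0.001,0.013,-0.001,-0.001,-0.001],[-1,0,0,0.013,-0.001,0,0],[1,0,0,0,0,0,0],[1,0,0,0,0,0,0],[1,0,0,0,0,0,0],[1,0,0,0,0,0,0],[1,0,0,0,0,0,0],[1,0,0,0,0,0,0]]

end [553.6 180.8   6.8] [-0.408  0.913 -0.   ]
```

View pics/grasp1.png

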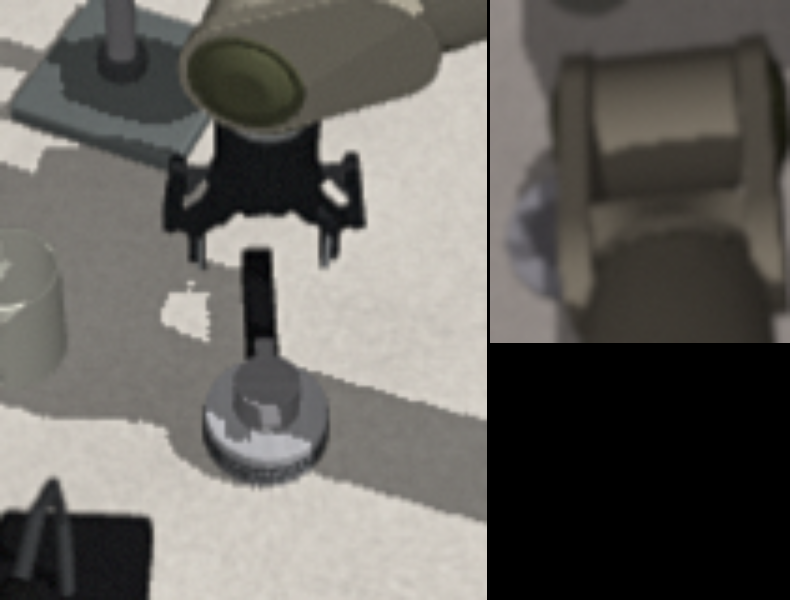

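Both fingers straddle the black grip evenly: fingers at about x=194 and 328, grip at 258 in the left crop. Next I descend and close.

Request:
send_rows([
  [-1,0,0.001,0.013,0,0,0],
  [-1,0,0,0.013,0,0,0],
  [-1,0,0,0.013,0,0,0],
  [-1,-0.001,0,0.013,0,0,0],
  [-1,0,0,0,0,0,0],
  [1,0,0,0,0,0,0],
  [1,0,0,0,0,0,0],
  [1,0,0,0,0,0,0],
  [1,0,0,0,0,0,0],
  [1,0,0,0,0,0,0],
], squeeze=100)

```text
time_s: 5.25
eef_pos: [554.5, 180.0, 8.6]
ee_rot: [0.0, 0.544, 0.839, 0.0]
force: [-0.5, -0.6, 2.6]
grip_width: 0.264
grip_force: 97.7
```

Request:
send_rows([
  [1,0,0,0,0,0,0],
  [1,0,0,-0.005,0,0,0],
  [1,0,0,-0.01,0,0,0],
  [1,0,0,-0.02,0,0,0],
  [1,0,0,-0.02,0,0,0],
  [1,0,0,-0.02,0,0,0],
  [1,0,0,-0.01,0,0,0],
  [1,0,0,0,0,0,0],
  [1,0,0,0,0,0,0],
  [1,0,0,0,0,0,0],
])

```text
time_s: 6.5
eef_pos: [554.0, 179.9, 92.6]
ee_rot: [-0.001, 0.544, 0.839, -0.0]
force: [-0.3, -0.3, -2.4]
grip_width: 0.266
grip_force: 98.1
```

```bash
python3 - <<'E'
from plan import *
from fit import *
np.set_printoptions(precision=3,suppress=True)
s=ctrl.sense(); print(s["time_s"],s["eef_pos"],s["ee_rot"],s["force"],s["wrist_torque"],s["grip_width"],s["grip_force"])
S=ctrl.capture("side")
save({"img":cv2.resize(S["img"][150:330,210:360],(500,600))},"lift1")
E
```

```text
6.5 [553.997 179.897  92.552] [-0.001  0.544  0.839 -0.   ] [-0.307 -0.316 -2.399] [-0.262 -0.072 -0.079] 0.26596590124379615 98.1230092048645
```

View pics/lift1.png

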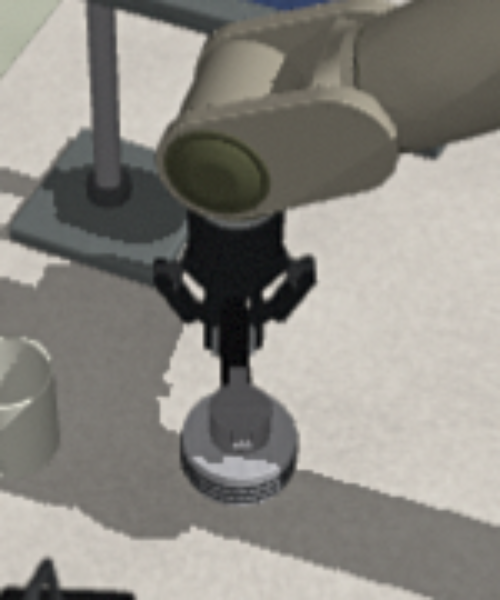

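The head is held clear of the desk and looks level, with the disc at about (240,455) and the grip between the pads. Now I measure how it sits in the hand.

```bash
cat > hand.py <<'E'
from plan import *
from fit import *
HM=[circ(45,40),circ(45,0),circ(24,72)]
def hand(P,model=HM,L0=115,rad=(12,8,12,.12)):
    s=ctrl.sense();q=s["ee_rot"];R=Ro.from_quat([q[1],q[2],q[3],q[0]]);p=np.array(s["eef_pos"])
    # head frame in tool: x=tool x, z=-tool z ; params: along x, along y, underside height rel TCP (up), pitch about tool y
    G=[grad(a) for a in P]
    def pts(v,m): 
        h=Ro.from_rotvec([0,v[3],0]).apply(np.c_[m[:,0]+115,-m[:,1],-(m[:,2]-25)])  # relative to grip point
        return p+R.apply(h+[v[0],v[1],-19+v[2]])
    def cost(v):
        tot=0
        for a,(gx,gy) in zip(P,G):
            for m in model:
                u=projN(a,pts(v,m));t=np.gradient(u,axis=0);L=np.linalg.norm(t,axis=1);n=np.c_[-t[:,1],t[:,0]]/(L[:,None]+1e-9)
                g=map_coordinates(gx,[u[:,1],u[:,0]],order=1)*n[:,0]+map_coordinates(gy,[u[:,1],u[:,0]],order=1)*n[:,1]
                tot-=(np.minimum(abs(g),300)*L).sum()
        return tot
    r=differential_evolution(cost,[(-x,x) for x in rad],seed=1,maxiter=80,tol=1e-6)
    ax=pts(r.x,np.array([[0,0,0],[0,0,68.]])); return r.x,-r.fun,ax,pts,p,R
E
python3 - <<'E'
from hand import *
np.set_printoptions(precision=3,suppress=True)
S=ctrl.capture("side");T=ctrl.capture("top")
for P in([S],[T],[S,T]):
    v,f,ax,pts,_,_=hand(P); print(v,f,ax.round(1).tolist())
    if len(P)==2:
        o=[]
        for a in P:
            im=a["img"].copy()
            for m in HM:
                for u in projN(a,pts(v,m)).round().astype(int): im[u[1],u[0]]=(255,0,0)
            o.append(im)
        a=cv2.resize(o[0][230:310,240:320],(400,400),interpolation=0);b=cv2.resize(o[1][200:280,160:240],(400,400),interpolation=0)
        save({"img":np.hstack([a,b])},"hand1")
E
```

```text
[ -2.863   0.359 -12.     -0.12 ] 53715.97042039908 [[510.3, 279.0, 85.3], [507.1, 286.4, 152.9]]
[ -2.144  -4.068 -11.999   0.017] 32699.175578649338 [[504.3, 281.7, 100.9], [504.8, 280.6, 168.9]]
[ -0.321  -0.141 -12.     -0.091] 84998.97087065456 [[508.4, 282.1, 88.6], [505.9, 287.7, 156.3]]
```

View pics/hand1.png

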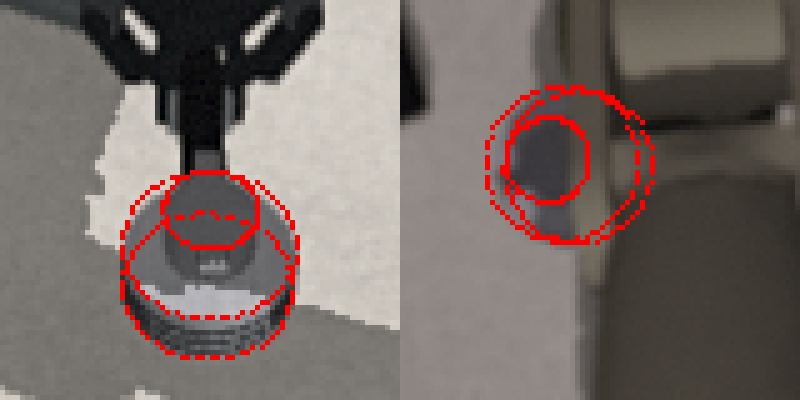

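```bash
python3 - <<'E'
from hand import *
np.set_printoptions(precision=3,suppress=True)
S=ctrl.capture("side");T=ctrl.capture("top")
G=grad(S)
HS=[circ(45,40),circ(45,0),circ(24,72)]
for model in ([circ(45,0)],[circ(45,40)],[circ(24,72)],HS):
  for P in([S],[S,T]):
    best=None
    v,f,ax,pts,p,R=hand(P,model,rad=(8,1.5,5,.1)); print(len(P),v,round(f),ax.round(1).tolist())
# contour likelihood by pitch with z lock
import hand as H
im=S["img"].copy()
v=np.array([0,0,2.6,0])
o=[]
for pit in (0,-.06):
    im=S["img"].copy(); big=cv2.resize(im[230:310,240:320],(400,400),interpolation=cv2.INTER_CUBIC)
    vv=[0,0,2.6,pit]
    for m in HS:
        for u in projN(S,pts(vv,np.repeat(m,1,0))): 
            c=((u-[240,230]+.5)*5).astype(int); cv2.circle(big,tuple(int(z) for z in c),1,(255,0,0),-1)
    o.append(big)
save({"img":np.hstack(o)},"hand2")
E
```

```text
1 [-8.  -1.5 -5.   0.1] 19315 [[508.5, 278.8, 103.7], [511.3, 272.6, 171.4]]
2 [ 2.234 -0.267 -5.     0.03 ] 31235 [[505.9, 287.5, 95.5], [506.8, 285.7, 163.5]]
1 [-4.569 -1.5   -5.    -0.1  ] 27367 [[509.1, 277.4, 80.8], [506.4, 283.6, 148.4]]
2 [-2.397 -1.5   -5.    -0.077] 41131 [[507.9, 280.1, 83.4], [505.8, 284.9, 151.2]]
1 [ 7.999  0.626  3.981 -0.1  ] 9785 [[505.9, 289.7, 71.8], [503.2, 295.9, 139.4]]
2 [ 4.191  0.979 -5.    -0.067] 17284 [[507.3, 287.4, 84.5], [505.5, 291.6, 152.3]]
1 [-6.873 -0.477 -5.    -0.1  ] 53076 [[511.0, 275.7, 80.8], [508.2, 281.9, 148.4]]
2 [-1.393 -1.041 -5.    -0.045] 84264 [[507.5, 282.1, 87.0], [506.3, 284.9, 154.9]]
```

View pics/hand2.png

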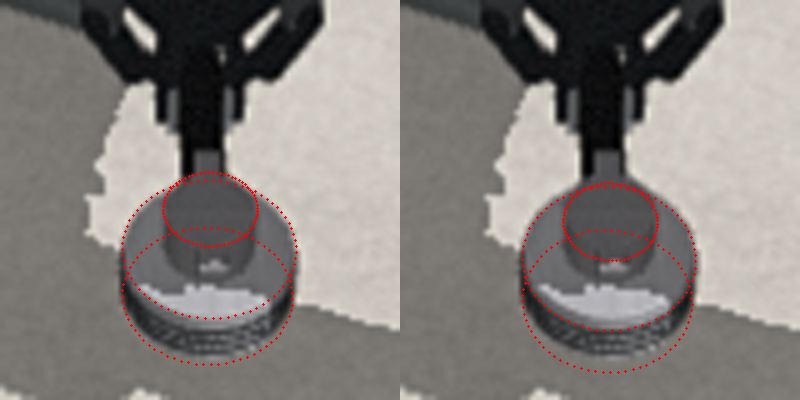

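With zero pitch and zero offset the model matches the disc and neck to 1–2 mm (left panel), so the head sits level at the nominal grasp. Next I bring it below the socket.

```bash
python3 - <<'E'
from plan import *
plan([(7,400,40,95,1.6,1),(5,420,-100,95,1.2,1),(4,497.3,-105.8,110,1.02,1),(2,497.3,-105.8,142,1.02,1)])
E
```

```text
[[1,-0.009,-0.028,0,0,0,0.056],[1,-0.011,-0.028,-0.001,0,0,0.056],[1,-0.012,-0.027,0,0,0,0.055],[1,-0.014,-0.026,0,0,0,0.056],[1,-0.016,-0.026,0,0,0,0.056],[1,-0.016,-0.024,-0.001,0,0,0.056],[1,-0.018,-0.024,0,0,0,0.056],[1,-0.028,0.003,0,0,0,0.08],[1,-0.028,0.006,0,0,0,0.08],[1,-0.027,0.007,0,0,0,0.08]]

[[1,-0.027,0.01,0,0,0,0.08],[1,-0.026,0.012,0,0,0,0.08],[1,0.006,0.018,-0.004,0,0,0.045],[1,0.006,0.019,-0.003,0,0,0.045],[1,0.008,0.018,-0.004,0,0,0.045],[1,0.008,0.017,-0.004,0,0,0.045],[1,0,0,-0.016,0,0,0],[1,0,0,-0.016,0,0,0],[1,0,0,0,0,0,0],[1,0,0,0,0,0,0]]

end [ 497.2 -105.5  142.1] [ 0.524  0.852 -0.   ]
```

Request:
send_rows([
  [1,-0.009,-0.028,0,0,0,0.056],
  [1,-0.011,-0.028,-0.001,0,0,0.056],
  [1,-0.012,-0.027,0,0,0,0.055],
  [1,-0.014,-0.026,0,0,0,0.056],
  [1,-0.016,-0.026,0,0,0,0.056],
  [1,-0.016,-0.024,-0.001,0,0,0.056],
  [1,-0.018,-0.024,0,0,0,0.056],
  [1,-0.028,0.003,0,0,0,0.08],
  [1,-0.028,0.006,0,0,0,0.08],
  [1,-0.027,0.007,0,0,0,0.08],
])

```text
time_s: 8.0
eef_pos: [412.2, -44.4, 95.6]
ee_rot: [0.0, 0.778, 0.628, 0.0]
force: [-0.2, -1.0, -2.0]
grip_width: 0.266
grip_force: 98.5
```

Request:
send_rows([
  [1,-0.027,0.01,0,0,0,0.08],
  [1,-0.026,0.012,0,0,0,0.08],
  [1,0.006,0.018,-0.004,0,0,0.045],
  [1,0.006,0.019,-0.003,0,0,0.045],
  [1,0.008,0.018,-0.004,0,0,0.045],
  [1,0.008,0.017,-0.004,0,0,0.045],
  [1,0,0,-0.016,0,0,0],
  [1,0,0,-0.016,0,0,0],
  [1,0,0,0,0,0,0],
  [1,0,0,0,0,0,0],
])

```text
time_s: 9.25
eef_pos: [497.0, -105.4, 141.7]
ee_rot: [-0.0, 0.873, 0.488, -0.0]
force: [-0.3, -0.5, -2.9]
grip_width: 0.264
grip_force: 98.8
```

```bash
python3 - <<'E'
from hand import *
np.set_printoptions(precision=3,suppress=True)
s=ctrl.sense(); print(s["time_s"],s["eef_pos"],s["ee_rot"],s["force"],s["wrist_torque"])
S=ctrl.capture("side");T=ctrl.capture("top")
for n,P in(("S",[S]),("T",[T])):
    for q in("socket","head_lugs","head","slot"):
        print(n,q,[(np.round(x["point"],1).tolist(),round(x["score"],2)) for x in ctrl.landmark_of(q,P[0])[:2]])
q=s["ee_rot"];R=Ro.from_quat([q[1],q[2],q[3],q[0]]);p=np.array(s["eef_pos"])
big=cv2.resize(S["img"][130:230,240:373],(800,600),interpolation=cv2.INTER_CUBIC)
def dr(X,c):
    for u in projN(S,X):
        w=((u-[240,130]+.5)*6).astype(int); cv2.circle(big,(int(w[0]),int(w[1])),1,c,-1)
for m in HM: dr(p+R.apply(np.c_[m[:,0]+115,-m[:,1],-(m[:,2]-25)]+[0,0,-19+2.6]),(255,0,0))
c,sn=np.cos(-.027),np.sin(-.027)
for m in LAMP: dr(np.c_[m[:,0]*c-m[:,1]*sn+557.5,m[:,0]*sn+m[:,1]*c-7.8,m[:,2]],(0,255,0))
a=np.radians(240)-.027
for k in(0,np.pi): dr(seg((557.5+51*np.cos(a+k),-7.8+51*np.sin(a+k),220),(557.5+51*np.cos(a+k),-7.8+51*np.sin(a+k),265)),(255,255,0))
save({"img":big},"stage")
E
```

```text
9.25 [ 496.953 -105.38   141.656] [-0.     0.873  0.488 -0.   ] [-0.256 -0.454 -2.854] [-0.227  0.123  0.009]
S socket [([302.2, 180.8], 0.78)]
S head_lugs []
S head [([302.5, 200.2], 0.64)]
S slot [([312.9, 171.5], 0.79)]
T socket [([297.0, 216.4], 0.55), ([370.1, 242.0], 0.27)]
T head_lugs [([293.8, 215.6], 0.69)]
T head [([296.5, 216.8], 0.65)]
T slot [([310.4, 216.8], 0.91), ([295.3, 213.5], 0.42)]
```

View pics/stage.png

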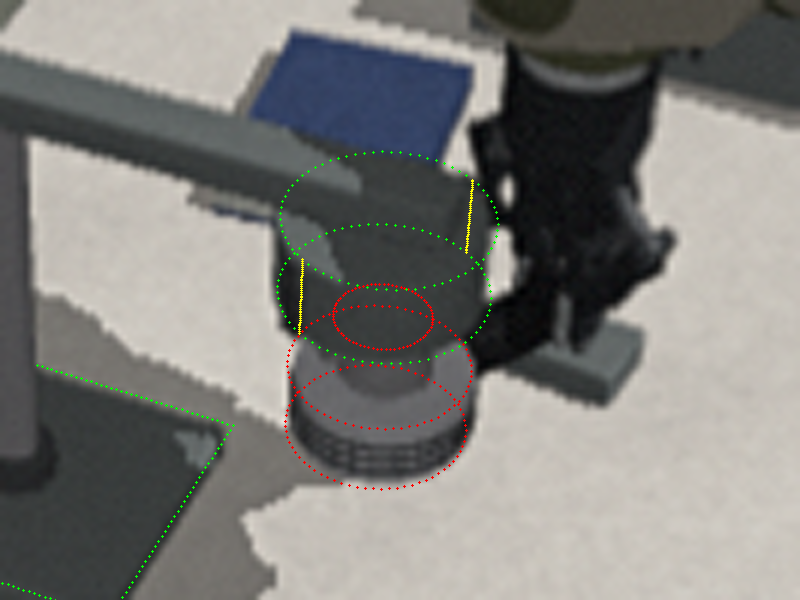

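The socket (green) and head (red) models line up with the picture. The real disc sits about 2–3 px right of its model (288–477 against 286–474) and the socket about 2 px left of its own. I'll put a number on that relative offset and plan the insertion.

```bash
python3 - <<'E'
from hand import *
np.set_printoptions(precision=2,suppress=True)
S=ctrl.capture("side");gx,gy=grad(S,.8)
s=ctrl.sense();q=s["ee_rot"];R=Ro.from_quat([q[1],q[2],q[3],q[0]]);p=np.array(s["eef_pos"])
Rc=np.array(S["R"]);u=-Rc[0]; u[2]=0;u/=np.linalg.norm(u); w=np.array([u[1],-u[0],0]) # left, away
ha=p+R.apply([115,0,-19+2.6]); ha[2]-=25
def tang(c,r,z0,z1,side):  # silhouette tangent line of a cylinder
    cam=-Rc.T@np.array(S["t"]); d=cam[:2]-c[:2]; D=np.hypot(*d); a=np.arctan2(d[1],d[0])+side*np.arccos(r/D)
    z=np.linspace(z0,z1,20); return np.c_[c[0]+r*np.cos(a)+0*z,c[1]+r*np.sin(a)+0*z,z]
def edge(L):
    best=[]
    for o in np.arange(-7,7.01,.2):
        X=projN(S,L+u*o); best.append(abs(map_coordinates(gx,[X[:,1],X[:,0]],order=1)).mean())
    o=np.arange(-7,7.01,.2);b=np.array(best);i=b.argmax();return round(o[i],1),round(b[i])
for nm,c,r,z0,z1 in(("sock",np.array([557.5,-7.8,0]),51,225,258),("disc",ha,45,ha[2]+8,ha[2]+32)):
    print(nm,[edge(tang(c,r,z0,z1,k)) for k in(1,-1)])
print(u,w,ha)
plan([(4,498.5,-105,160,1.02,1),(6,498.5,-105,160,1.02,1)])
E
```

```text
sock [(np.float64(-7.0), 1128), (np.float64(2.8), 1172)]
disc [(np.float64(-4.0), 1024), (np.float64(0.2), 1129)]
[0.93 0.38 0.  ] [ 0.38 -0.93  0.  ] [557.47  -7.49 133.65]
[[1,0,0,-0.004,0,0,0],[1,0.001,0,-0.005,0,0,0],[1,0,0.001,-0.004,0,0,0],[1,0,0,-0.005,0,0,0],[1,0,0,0,0,0,0],[1,0,0,0,0,0,0],[1,0,0,0,0,0,0],[1,0,0,0,0,0,0],[1,0,0,0,0,0,0],[1,0,0,0,0,0,0]]

end [ 498.6 -105.1  160.3] [ 0.52  0.85 -0.  ]
```

Request:
send_rows([
  [1,0.001,-0.001,-0.004,0,0,0],
  [1,0,0,-0.005,0,0,0],
  [1,0,0,-0.005,0,0,0],
  [1,0,0,-0.004,0,0,0],
  [1,0,0,-0.003,0,0,0],
  [1,0,0,-0.003,0,0,0],
  [1,0,0,-0.002,0,0,0],
  [1,0,0,0,0,0,0],
  [1,0,0,0,0,0,0],
  [1,0,0,0,0,0,0],
])

```text
time_s: 11.05
eef_pos: [497.5, -104.1, 168.8]
ee_rot: [0.001, 0.873, 0.488, 0.001]
force: [4.3, -0.6, -1.5]
grip_width: 0.267
grip_force: 99.7
```

Light contact in +x (4 N) means the head is too far toward -x. I shift along tool y and continue up.

Request:
send_rows([
  [1,0,0.001,0,0,0,0],
  [1,0,0.001,0,0,0,0],
  [1,0,0,0,0,0,0],
  [1,0,0,-0.002,0,0,0],
  [1,0,0,-0.002,0,0,0],
  [1,0,0,-0.002,0,0,0],
  [1,0,0,-0.002,0,0,0],
  [1,0,0,-0.002,0,0,0],
  [1,0,0,0,0,0,0],
  [1,0,0,0,0,0,0],
])

```text
time_s: 12.3
eef_pos: [498.6, -105.2, 178.2]
ee_rot: [-0.0, 0.873, 0.488, -0.0]
force: [1.3, 0.1, -2.5]
grip_width: 0.265
grip_force: 99.5
```

```bash
python3 - <<'E'
from hand import *
np.set_printoptions(precision=3,suppress=True)
s=ctrl.sense(); print(s["time_s"],s["eef_pos"],s["ee_rot"],s["force"],s["wrist_torque"])
E
```

```text
12.3 [ 498.623 -105.155  178.241] [-0.     0.873  0.488 -0.   ] [ 1.276  0.099 -2.506] [-0.215  0.11   0.038]
```

Request:
send_rows([
  [1,0,0.001,-0.001,0,0,0],
  [1,0,0,-0.0015,0,0,0],
  [1,0,0,0,0,0,0],
  [1,0,0,0,0,0,0],
  [1,0,0,0,0,0,0],
  [1,0,0,0,0,0,0],
  [1,0,0,0,0,0,0],
  [1,0,0,0,0,0,0],
  [1,0,0,0,0,0,0],
  [1,0,0,0,0,0,0],
])

```text
time_s: 13.55
eef_pos: [499.5, -105.7, 180.8]
ee_rot: [-0.0, 0.873, 0.488, 0.0]
force: [0.7, -0.1, -3.3]
grip_width: 0.266
grip_force: 99.5
```

```bash
cat > arc.py <<'E'
from plan import *
import sys
def arc(C,y0,y1,n,z,L=115,claw=1,hold=0):
    w=[]
    for i in range(1,n+1):
        y=y0+(y1-y0)*i/n; w.append((1,C[0]-L*np.cos(y),C[1]-L*np.sin(y),z,y,claw))
    plan(w)
E
python3 - <<'E'
from arc import *
s=ctrl.sense(); print(s["time_s"],s["eef_pos"],s["ee_rot"],s["force"],s["wrist_torque"])
q=s["ee_rot"];y=2*np.arctan2(q[2],q[1]);p=np.array(s["eef_pos"]);C=p[:2]+115*np.array([np.cos(y),np.sin(y)]);print(y,C)
arc(C,y,-.027,20,p[2])
E
```

```text
13.55 [ 499.51490133 -105.67984118  180.80691714] [-3.28900380e-06  8.72788705e-01  4.88098223e-01  7.46644330e-06] [ 0.73281194 -0.09828572 -3.2829303 ] [-0.24943748  0.16201692  0.03029829]
1.0198189125363886 [559.71972993  -7.69831939]
[[1,0.0002,-0.006,0,0,0,0.052],[1,0.0001,-0.006,0,0,0,0.053],[1,0.0002,-0.006,0,0,0,0.052],[1,0.0001,-0.0061,0,0,0,0.052],[1,0.0002,-0.006,0,0,0,0.053],[1,0.0001,-0.006,0,0,0,0.052],[1,0.0002,-0.006,0,0,0,0.052],[1,0.0002,-0.006,0,0,0,0.053],[1,0.0001,-0.006,0,0,0,0.052],[1,0.0002,-0.0061,0,0,0,0.052]]

[[1,0.0001,-0.006,0,0,0,0.053],[1,0.0002,-0.006,0,0,0,0.052],[1,0.0001,-0.006,0,0,0,0.052],[1,0.0002,-0.006,0,0,0,0.053],[1,0.0002,-0.006,0,0,0,0.052],[1,0.0001,-0.0061,0,0,0,0.052],[1,0.0002,-0.006,0,0,0,0.053],[1,0.0001,-0.006,0,0,0,0.052],[1,0.0002,-0.006,0,0,0,0.052],[1,0.0002,-0.006,0,0,0,0.053]]

end [444.8  -4.6 180.8] [ 1.    -0.027  0.   ]
```

Request:
send_rows([
  [1,0.0002,-0.006,0,0,0,0.052],
  [1,0.0001,-0.006,0,0,0,0.053],
  [1,0.0002,-0.006,0,0,0,0.052],
  [1,0.0001,-0.006,0,0,0,0.052],
  [1,0.0002,-0.006,0,0,0,0.053],
  [1,0.0001,-0.006,0,0,0,0.052],
  [1,0.0002,-0.006,0,0,0,0.052],
  [1,0.0002,-0.006,0,0,0,0.053],
  [1,0,0,0,0,0,0],
  [1,0,0,0,0,0,0],
])

```text
time_s: 14.8
eef_pos: [467.7, -75.6, 182.7]
ee_rot: [0.005, 0.955, 0.297, 0.003]
force: [10.7, -14.3, -0.2]
grip_width: 0.269
grip_force: 111.1
```

```bash
python3 - <<'E'
from arc import *
s=ctrl.sense(); print(s["time_s"],s["eef_pos"],s["ee_rot"],s["force"],s["wrist_torque"])
q=s["ee_rot"];y=2*np.arctan2(q[2],q[1]);p=np.array(s["eef_pos"]);C=p[:2]+115*np.array([np.cos(y),np.sin(y)]);print(y,C)
arc((559.7,-7.7),y,-.027,12,180.8)
E
```

```text
14.8 [467.73530597 -75.61941281 182.67272239] [0.00479852 0.95479071 0.29722569 0.00292543] [ 10.70350522 -14.26726001  -0.23370736] [-2.01063775 -1.44612254  1.64688211]
0.6035812530363246 [562.41574886 -10.34603589]
[[1,-0.0006,-0.0098,0.0018,0.011,-0.003,0.053],[1,0.0002,-0.006,0,0,0,0.052],[1,0.0001,-0.0061,0,0,0,0.053],[1,0.0002,-0.006,0,0,0,0.052],[1,0.0002,-0.006,0,0,0,0.053],[1,0.0001,-0.0061,0,0,0,0.052],[1,0.0002,-0.006,0,0,0,0.053],[1,0.0001,-0.0061,0,0,0,0.052],[1,0.0002,-0.006,0,0,0,0.053],[1,0.0001,-0.006,0,0,0,0.052]]

[[1,0.0002,-0.0061,0,0,0,0.053],[1,0.0002,-0.006,0,0,0,0.053],[1,0,0,0,0,0,0],[1,0,0,0,0,0,0],[1,0,0,0,0,0,0],[1,0,0,0,0,0,0],[1,0,0,0,0,0,0],[1,0,0,0,0,0,0],[1,0,0,0,0,0,0],[1,0,0,0,0,0,0]]

end [444.8  -4.6 180.8] [ 1.    -0.027 -0.   ]
```

The turn is blocked: about 18 N resists it at the grip-side lug, and the head has lifted a little. The lug is probably low against the ridge. I back off about 18° and find the ceiling by touch to calibrate the height.

Request:
send_rows([
  [1,0.0002,0.006,0,0,0,-0.052],
  [1,0.0001,0.006,0,0,0,-0.053],
  [1,0.0002,0.006,0,0,0,-0.052],
  [1,0.0001,0.006,0,0,0,-0.052],
  [1,0.0002,0.006,0,0,0,-0.053],
  [1,0.0001,0.006,0,0,0,-0.052],
  [1,0,0,0,0,0,0],
  [1,0,0,0,0,0,0],
  [1,0,0,0,0,0,0],
  [1,0,0,0,0,0,0],
])

```text
time_s: 16.05
eef_pos: [490.5, -99.0, 181.7]
ee_rot: [0.001, 0.898, 0.441, 0.001]
force: [3.9, 0.5, 5.2]
grip_width: 0.268
grip_force: 102.0
```

Request:
send_rows([
  [1,0,0,-0.001,0,0,0],
  [1,0,0,-0.001,0,0,0],
  [1,0,0,0,0,0,0],
  [1,0,0,0,0,0,0],
  [1,0,0,0,0,0,0],
  [1,0,0,0,0,0,0],
  [1,0,0,0,0,0,0],
  [1,0,0,0,0,0,0],
  [1,0,0,0,0,0,0],
  [1,0,0,0,0,0,0],
])

```text
time_s: 17.3
eef_pos: [489.9, -99.0, 182.8]
ee_rot: [0.0, 0.897, 0.441, 0.0]
force: [6.1, -0.4, 0.6]
grip_width: 0.261
grip_force: 100.8
```

Request:
send_rows([
  [1,0,0,-0.001,0,0,0],
  [1,0,0,-0.001,0,0,0],
  [1,0,0,0,0,0,0],
  [1,0,0,0,0,0,0],
  [1,0,0,0,0,0,0],
  [1,0,0,0,0,0,0],
  [1,0,0,0,0,0,0],
  [1,0,0,0,0,0,0],
  [1,0,0,0,0,0,0],
  [1,0,0,0,0,0,0],
])

```text
time_s: 18.55
eef_pos: [489.6, -98.9, 184.8]
ee_rot: [0.0, 0.897, 0.442, 0.0]
force: [0.8, 0.4, -2.6]
grip_width: 0.267
grip_force: 100.0
```

```bash
python3 - <<'E'
from hand import *
np.set_printoptions(precision=3,suppress=True)
s=ctrl.sense(); print(s["time_s"],s["eef_pos"],s["ee_rot"],s["force"],s["wrist_torque"])
S=ctrl.capture("side")
# visual fit of disc only with yaw of tool
M=[circ(45,37),circ(45,3)]
for rad in((8,6,6,.001),(8,6,8,.1)):
    v,f,ax,pts,p,R=hand([S],M,rad=rad); print(v,round(f),ax.round(1).tolist())
E
```

```text
18.55 [489.64  -98.9   184.824] [0.    0.897 0.442 0.   ] [ 0.811  0.35  -2.566] [-0.176  0.122  0.024]
[ 3.862 -6.    -2.898  0.001] 27631 [[557.4, -1.0, 181.8], [557.4, -1.1, 249.8]]
[-2.484 -5.999  0.352 -0.1  ] 28428 [[551.6, -8.5, 167.1], [555.8, -3.1, 234.8]]
```

Now the head is free again at TCP z=184.8. I keep raising to find the ceiling.

Request:
send_rows([
  [1,0,0,-0.001,0,0,0],
  [1,0,0,-0.001,0,0,0],
  [1,0,0,0,0,0,0],
  [1,0,0,0,0,0,0],
  [1,0,0,0,0,0,0],
  [1,0,0,0,0,0,0],
  [1,0,0,0,0,0,0],
  [1,0,0,0,0,0,0],
  [1,0,0,0,0,0,0],
  [1,0,0,0,0,0,0],
])

```text
time_s: 19.85
eef_pos: [489.6, -98.9, 186.8]
ee_rot: [-0.0, 0.897, 0.442, -0.0]
force: [-0.0, 0.0, -3.0]
grip_width: 0.262
grip_force: 100.0
```

Request:
send_rows([
  [1,0,0,-0.001,0,0,0],
  [1,0,0,-0.001,0,0,0],
  [1,0,0,0,0,0,0],
  [1,0,0,0,0,0,0],
  [1,0,0,0,0,0,0],
  [1,0,0,0,0,0,0],
  [1,0,0,0,0,0,0],
  [1,0,0,0,0,0,0],
  [1,0,0,0,0,0,0],
  [1,0,0,0,0,0,0],
])

```text
time_s: 21.1
eef_pos: [489.6, -98.9, 188.8]
ee_rot: [0.0, 0.897, 0.442, 0.0]
force: [-0.7, 0.2, -3.1]
grip_width: 0.263
grip_force: 100.0
```

```bash
python3 - <<'E'
from arc import *
s=ctrl.sense()
q=s["ee_rot"];y=2*np.arctan2(q[2],q[1]);p=np.array(s["eef_pos"]);C=p[:2]+115*np.array([np.cos(y),np.sin(y)]);print(y,C,s["force"],s["wrist_torque"])
arc((560,-8),y,-.027,18,187.8)
E
```

```text
0.9147809952412675 [559.78283732  -7.74985358] [-0.65743515  0.15889834 -3.10248665] [-0.14940205  0.1085378   0.10289033]
[[1,0.0001,-0.0057,0.001,0,0,0.052],[1,0.0002,-0.006,0,0,0,0.053],[1,0.0001,-0.006,0,0,0,0.052],[1,0.0002,-0.006,0,0,0,0.052],[1,0.0001,-0.006,0,0,0,0.053],[1,0.0002,-0.0061,0,0,0,0.052],[1,0.0001,-0.006,0,0,0,0.052],[1,0.0002,-0.006,0,0,0,0.053],[1,0.0001,-0.006,0,0,0,0.052],[1,0.0002,-0.006,0,0,0,0.052]]

[[1,0.0002,-0.006,0,0,0,0.053],[1,0.0001,-0.006,0,0,0,0.052],[1,0.0002,-0.0061,0,0,0,0.052],[1,0.0001,-0.006,0,0,0,0.052],[1,0.0002,-0.006,0,0,0,0.053],[1,0.0001,-0.006,0,0,0,0.052],[1,0.0002,-0.006,0,0,0,0.052],[1,0.0002,-0.006,0,0,0,0.053],[1,0,0,0,0,0,0],[1,0,0,0,0,0,0]]

end [445.1  -4.9 187.8] [ 1.    -0.027  0.   ]
```

Request:
send_rows([
  [1,0.0001,-0.006,0.001,0,0,0.052],
  [1,0.0002,-0.006,0,0,0,0.053],
  [1,0.0001,-0.006,0,0,0,0.052],
  [1,0.0002,-0.006,0,0,0,0.052],
  [1,0.0001,-0.006,0,0,0,0.053],
  [1,0.0002,-0.006,0,0,0,0.052],
  [1,0.0001,-0.006,0,0,0,0.052],
  [1,0,0,0,0,0,0],
  [1,0,0,0,0,0,0],
  [1,0,0,0,0,0,0],
])

```text
time_s: 22.35
eef_pos: [461.9, -68.0, 187.9]
ee_rot: [0.0, 0.963, 0.271, 0.0]
force: [0.6, 2.3, -0.8]
grip_width: 0.264
grip_force: 100.2
```

Past the previous block with little force. I continue, raised by 1 mm.

Request:
send_rows([
  [1,0.0002,-0.006,-0.001,0,0,0.053],
  [1,0.0001,-0.006,0,0,0,0.052],
  [1,0.0002,-0.006,0,0,0,0.052],
  [1,0.0002,-0.006,0,0,0,0.053],
  [1,0.0001,-0.006,0,0,0,0.052],
  [1,0.0002,-0.006,0,0,0,0.052],
  [1,0,0,0,0,0,0],
  [1,0,0,0,0,0,0],
  [1,0,0,0,0,0,0],
  [1,0,0,0,0,0,0],
])

```text
time_s: 23.6
eef_pos: [448.1, -34.8, 188.8]
ee_rot: [0.0, 0.993, 0.117, 0.0]
force: [3.9, -0.1, -2.1]
grip_width: 0.264
grip_force: 99.9
```

```bash
python3 - <<'E'
from arc import *
s=ctrl.sense()
q=s["ee_rot"];y=2*np.arctan2(q[2],q[1]);p=np.array(s["eef_pos"]);C=p[:2]+115*np.array([np.cos(y),np.sin(y)]);print(y,C,p,s["force"],s["wrist_torque"])
arc((560,-8),y,-.027,5,188.8)
E
```

```text
0.23491237544159624 [559.95300256  -8.06474017] [448.11150742 -34.83188355 188.78413904] [ 3.90151207 -0.10651911 -2.11587024] [-0.11426571 -0.28805543 -0.16835324]
[[1,0.0002,-0.0061,0,0,0,0.052],[1,0.0002,-0.006,0,0,0,0.053],[1,0.0001,-0.006,0,0,0,0.052],[1,0.0002,-0.006,0,0,0,0.053],[1,0.0001,-0.0061,0,0,0,0.052],[1,0,0,0,0,0,0],[1,0,0,0,0,0,0],[1,0,0,0,0,0,0],[1,0,0,0,0,0,0],[1,0,0,0,0,0,0]]

end [445.   -4.9 188.8] [ 1.    -0.027  0.   ]
```

Request:
send_rows([
  [1,0.0005,-0.006,0,0,0,0.052],
  [1,0.0005,-0.006,0,0,0,0.053],
  [1,0.0003,-0.006,0,0,0,0.052],
  [1,0.0003,-0.006,0,0,0,0.053],
  [1,0.0003,-0.006,0,0,0,0.052],
  [1,0,0,0,0,0,0],
  [1,0,0,0,0,0,0],
  [1,0,0,0,0,0,0],
  [1,0,0,0,0,0,0],
  [1,0,0,0,0,0,0],
])

```text
time_s: 24.85
eef_pos: [446.0, -4.8, 188.8]
ee_rot: [-0.0, 1.0, -0.014, -0.0]
force: [-1.2, 1.4, -3.0]
grip_width: 0.265
grip_force: 99.9
```

At the seat angle and free. I lower it into the seats.

Request:
send_rows([
  [1,0,0,0.002,0,0,0],
  [1,0,0,0.002,0,0,0],
  [1,0,0,0.002,0,0,0],
  [1,0,0,0.002,0,0,0],
  [1,0,0,0.001,0,0,0],
  [1,0,0,0,0,0,0],
  [1,0,0,0,0,0,0],
  [1,0,0,0,0,0,0],
  [1,0,0,0,0,0,0],
  [1,0,0,0,0,0,0],
])

```text
time_s: 26.1
eef_pos: [446.5, -4.8, 180.1]
ee_rot: [0.0, 1.0, -0.014, 0.001]
force: [-0.1, -0.4, 4.5]
grip_width: 0.262
grip_force: 100.9
```

```bash
python3 - <<'E'
from arc import *
s=ctrl.sense()
q=s["ee_rot"];y=2*np.arctan2(q[2],q[1]);p=np.array(s["eef_pos"]);print(y,p,s["force"],s["wrist_torque"])
E
```

```text
-0.027232001042624833 [446.47896942  -4.83854919 180.12737989] [-0.10033958 -0.43412377  4.47299084] [ 0.01074136 -0.948908    0.00860838]
```

The vertical moment puts the contact about 155 mm from the TCP, so the far lug touched first and the head droops about 0.06 rad in the grip. I level it by tilting about the far lug while lowering.

Request:
send_rows([
  [1,0.0006,0,0.0015,0,0.01,0],
  [1,0.0006,0,0.0015,0,0.01,0],
  [1,0.0006,0,0.0015,0,0.01,0],
  [1,0.0006,0,0.0015,0,0.01,0],
  [1,0,0,0,0,0,0],
  [1,0,0,0,0,0,0],
  [1,0,0,0,0,0,0],
  [1,0,0,0,0,0,0],
  [1,0,0,0,0,0,0],
  [1,0,0,0,0,0,0],
])

```text
time_s: 27.35
eef_pos: [448.6, -4.8, 173.9]
ee_rot: [0.0, 1.0, -0.014, 0.02]
force: [0.6, 2.9, 4.1]
grip_width: 0.263
grip_force: 100.7
```

```bash
python3 - <<'E'
from arc import *
s=ctrl.sense()
q=s["ee_rot"];y=2*np.arctan2(q[2],q[1]);p=np.array(s["eef_pos"]);print(y,p,q,s["force"],s["wrist_torque"])
E
```

```text
-0.027137183102914953 [448.56525927  -4.79613286 173.87520853] [ 2.64258401e-04  9.99706131e-01 -1.35654367e-02  2.00888365e-02] [0.60380496 2.90059592 4.12121316] [ 0.2429469  -0.87161715  0.32813953]
```

Request:
send_rows([
  [1,0.0006,0,0.0015,0,0.01,0],
  [1,0.0006,0,0.0015,0,0.01,0],
  [1,0,0,0,0,0,0],
  [1,0,0,0,0,0,0],
  [1,0,0,0,0,0,0],
  [1,0,0,0,0,0,0],
  [1,0,0,0,0,0,0],
  [1,0,0,0,0,0,0],
  [1,0,0,0,0,0,0],
  [1,0,0,0,0,0,0],
])

```text
time_s: 28.6
eef_pos: [449.7, -4.8, 171.1]
ee_rot: [0.0, 0.999, -0.014, 0.03]
force: [-2.5, 2.6, 8.5]
grip_width: 0.262
grip_force: 101.5
```

```bash
python3 - <<'E'
from hand import *
s=ctrl.sense()
q=s["ee_rot"];y=2*np.arctan2(q[2],q[1]);p=np.array(s["eef_pos"]);print(y,p,q,s["force"],s["wrist_torque"])
S=ctrl.capture("side");save({"img":cv2.resize(S["img"][130:230,240:373],(800,600),interpolation=cv2.INTER_CUBIC)},"seat")
E
```

```text
-0.027251823512739273 [449.66575208  -4.78345791 171.09698286] [ 3.87855959e-04  9.99455297e-01 -1.36193326e-02  3.00578209e-02] [-2.46308832  2.57917627  8.53612877] [ 0.28803311 -0.38890447  0.21756323]
```

View pics/seat.png

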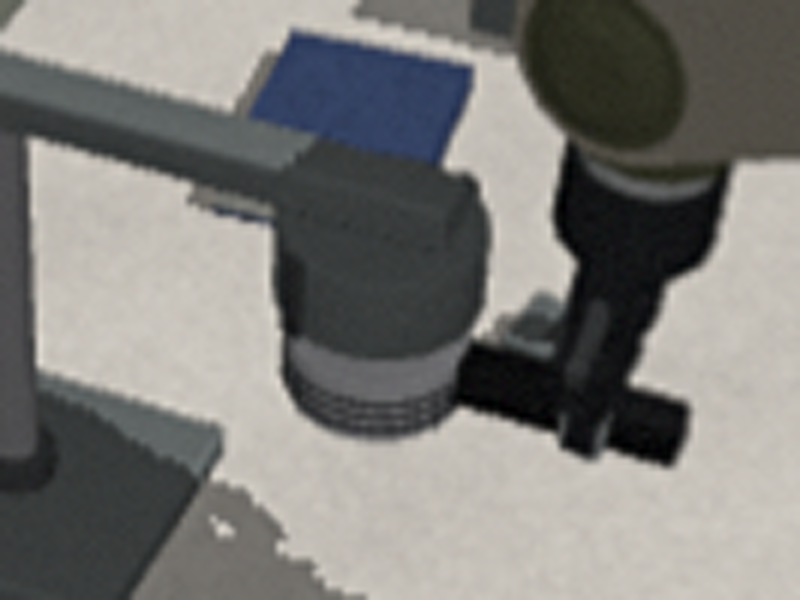

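The head is up in the socket with the disc right under it and the grip level, at (575,400), pointing away from the post. Fz 8.5 N and the lower moment mean both lugs bear. Release and back off along the tool axis.

Request:
send_rows([
  [1,0,0,0,0,0,0],
  [0.4,0,0,0,0,0,0],
  [0,0,0,0,0,0,0],
  [-0.5,0,0,0,0,0,0],
  [-1,0,0,0,0,0,0],
  [-1,0,0,0,0,0,0],
  [-1,0,0,0,0,0,0],
  [-1,0,0,0,0,0,0],
  [-1,0,0,0,0,0,0],
  [-1,0,0,0,0,0,0],
], squeeze=20)

```text
time_s: 29.9
eef_pos: [449.8, -4.9, 170.9]
ee_rot: [0.0, 0.999, -0.014, 0.03]
force: [-0.7, 0.2, -0.1]
grip_width: 1.002
grip_force: 0.0
```

Request:
send_rows([
  [-1,0,0,-0.01,0,0,0],
  [-1,0,0,-0.01,0,0,0],
  [-1,0,0,-0.015,0,0,0],
  [-1,-0.005,0,-0.015,0,0,0],
  [-1,-0.01,0,-0.02,0,0,0],
  [-1,-0.02,0,-0.02,0,0,0],
  [-1,-0.03,0,-0.01,0,0,0],
  [-1,-0.02,0,0,0,0,0],
  [-1,0,0,0,0,0,0],
  [-1,0,0,0,0,0,0],
])

```text
time_s: 31.15
eef_pos: [359.4, -2.5, 266.0]
ee_rot: [0.001, 0.999, -0.014, 0.03]
force: [0.4, -0.9, 0.0]
grip_width: 0.998
grip_force: 0.0
```

```bash
python3 - <<'E'
from fit import *
np.set_printoptions(precision=3,suppress=True)
s=ctrl.sense();p=np.array(s["eef_pos"]);print(s["time_s"],p,s["ee_rot"],s["force"],s["joints"])
S=ctrl.capture("side");T=ctrl.capture("top")
GR=HEAD[2:]
for P in([S],[T],[S,T]):
    print("grip fit", *fit(GR,P,(559,-8,-.027,162),rad=(15,15,.25,8),free_z=True))
for q in("head","head_grip","switch_tip","switch_pivot"):
    print(q,[[(np.round(x["point"],1).tolist(),round(x["score"],2)) for x in ctrl.landmark_of(q,P)[:1]] for P in(S,T)])
    a=[ctrl.landmark_of(q,P)[:1] for P in(S,T)]
    if all(a): X=tri([(S,a[0][0]["point"]),(T,a[1][0]["point"])]);print("  ",X,proj(S,X)-a[0][0]["point"])
# knob blob: dark pixels in top near switch
for n,I,(x0,y0,w) in(("T",T,(368,243,14)),("S",S,(342,172,14))):
    m=(I["img"][y0-w:y0+w,x0-w:x0+w].max(2)<40).astype(np.uint8);k,l,st,c=cv2.connectedComponentsWithStats(m);print(n,[(st[i,4],(c[i]+[x0-w,y0-w]).round(1).tolist()) for i in range(1,k) if st[i,4]>8])
E
```

```text
31.15 [359.448  -2.476 265.969] [ 0.001  0.999 -0.014  0.03 ] [ 0.358 -0.912  0.018] [-0.351 -0.134  1.9    0.02   1.318  1.243]
grip fit [568.418 -16.512   0.028 169.997] 26363.969399084064
grip fit [561.865 -12.572  -0.046 170.   ] 45073.54882293706
grip fit [561.52   -1.415   0.024 159.812] 69653.18710845936
head [[([301.3, 195.6], 0.69)], [([294.6, 211.7], 0.82)]]
   [564.047 -11.896 147.176] [-0.593 -0.141]
head_grip [[([339.0, 198.0], 0.57)], [([294.0, 253.5], 0.89)]]
   [445.681  -7.373 183.153] [0.558 0.103]
switch_tip [[([343.5, 174.3], 0.66)], [([368.2, 243.0], 0.4)]]
   [ 485.777 -236.116   80.378] [1.412 0.245]
switch_pivot [[([336.9, 185.5], 0.71)], [([294.0, 221.7], 0.7)]]
   [493.364  -9.506 225.148] [-11.755  -3.221]
T [(np.int32(83), [365.6, 237.4])]
S [(np.int32(27), [346.2, 173.2])]
```

The head hangs by itself: the landmarks give its grip at (446, -7, 183) and its underside centre near (564, -12). Next is the switch, so I locate the knob and plan the approach.

```bash
python3 - <<'E'
from plan import *
from fit import *
np.set_printoptions(precision=2,suppress=True)
S=ctrl.capture("side");T=ctrl.capture("top")
X=tri([(S,(346.3,173.0)),(T,(367.9,243.4))]);print(X,proj(S,X),proj(T,X))
for v in((513,-231.7,-.12),):
    c,s=np.cos(v[2]),np.sin(v[2]);k=np.array([v[0]-38.4*c,v[1]-38.4*s,92.2]);print(k,proj(S,k),proj(T,k))
KN=[circ(13,0)]
def sph(p,c,r=13,n=60):  # silhouette of sphere
    cam=-np.array(p["R"]).T@np.array(p["t"]);d=(cam-c)/np.linalg.norm(cam-c);a=np.cross(d,[0,1,0.3]);a/=np.linalg.norm(a);b=np.cross(d,a);t=np.linspace(0,6.28,n)
    return c+r*(np.outer(np.cos(t),a)+np.outer(np.sin(t),b))
# darkness centroid fit: mean darkness inside sphere silhouette
def cost(v):
    tot=0
    for p in(S,T):
        u=np.vstack([projN(p,sph(p,np.array(v),r)) for r in(3,7,11)]);o=projN(p,sph(p,np.array(v),17))
        g=p["img"].max(2).astype(float); f=lambda q:map_coordinates(g,[q[:,1],q[:,0]],order=1)
        tot+=f(u).mean()-.5*np.minimum(f(o),100).mean()
    return tot
r=differential_evolution(cost,[(460,505),(-250,-215),(70,105)],seed=1);print("knob",r.x,r.fun)
plan([(5,365,-200,240,-.08,1),(3,405,-228,150,-.12,1),(2,405,-228,110,-.12,1)])
E
```

```text
[ 480.25 -233.61   90.6 ] [346.63 173.06] [367.83 243.04]
[ 474.88 -227.1    92.2 ] [347.69 174.27] [365.83 244.79]
knob [ 481.95 -231.84   91.3 ] -30.56084543024114
[[1,0.002,0.039,0.005,0,-0.012,0.011],[1,0.002,0.04,0.005,-0.001,-0.012,0.01],[1,0.003,0.039,0.006,0,-0.012,0.011],[1,0.004,0.04,0.005,0,-0.012,0.01],[1,0.004,0.039,0.005,-0.001,-0.012,0.011],[1,0.014,0.008,0.03,0,0,0.013],[1,0.014,0.008,0.03,0,0,0.014],[1,0.014,0.008,0.03,0,0,0.013],[1,0,0,0.02,0,0,0],[1,0,0,0.02,0,0,0]]

end [ 405.  -227.8  110.1] [ 0.99 -0.12  0.  ]
```

Request:
send_rows([
  [1,0.002,0.04,0.005,0,-0.012,0.011],
  [1,0.002,0.04,0.005,0,-0.012,0.01],
  [1,0.003,0.04,0.006,0,-0.012,0.011],
  [1,0.004,0.04,0.005,0,-0.012,0.01],
  [1,0.004,0.04,0.005,0,-0.012,0.01],
  [1,0.014,0.009,0.03,0,0,0],
  [1,0.014,0.009,0.03,0,0,0],
  [1,0.014,0.009,0.03,0,0,0],
  [1,0,0,0.02,0,0,0],
  [1,0,0,0.02,0,0,0],
])

```text
time_s: 33.4
eef_pos: [405.0, -233.0, 109.0]
ee_rot: [-0.001, 0.999, -0.04, -0.0]
force: [-0.9, -0.1, -0.6]
grip_width: 0.003
grip_force: 0.0
```

```bash
python3 - <<'E'
from plan import *
s=ctrl.sense();print(s["time_s"],s["eef_pos"],s["ee_rot"],s["force"],s["grip_width"])
plan([(3,410,-230,80,-.08,1),(5,470,-233,80,-.08,1),(2,470,-233,80,-.08,1),(10,515,-236.6,80,-.08,1)])
E
```

```text
33.4 [ 405.03456608 -232.98893166  108.98783839] [-9.21727798e-04  9.99215716e-01 -3.95863878e-02 -1.48028461e-04] [-0.88041168 -0.09762142 -0.59132034] 0.0032591204189019035
[[1,0.002,-0.001,0.01,-0.001,0,0],[1,0.001,-0.001,0.009,0,0,0.001],[1,0.002,-0.001,0.01,-0.001,0,0],[1,0.012,0,0,0,0,0],[1,0.012,-0.001,0,0,0,0],[1,0.012,0,0,0,0,0],[1,0.012,-0.001,0,0,0,0],[1,0.012,0,0,0,0,0],[1,0,0,0,0,0,0],[1,0,0,0,0,0,0]]

[[1,0.004,0,0,0,0,0],[1,0.005,0,0,0,0,0],[1,0.004,0,0,0,0,0],[1,0.005,0,0,0,0,0],[1,0.004,0,0,0,0,0],[1,0.005,0,0,0,0,0],[1,0.004,0,0,0,0,0],[1,0.005,0,0,0,0,0],[1,0.004,0,0,0,0,0],[1,0.005,0,0,0,0,0]]

end [ 515.1 -236.8   80. ] [ 0.997 -0.08  -0.   ]
```

Request:
send_rows([
  [1,0.002,-0.001,0.01,0,0,0],
  [1,0.001,-0.001,0.009,0,0,0],
  [1,0.002,-0.001,0.01,0,0,0],
  [1,0.012,0,0,0,0,0],
  [1,0.012,0,0,0,0,0],
  [1,0.012,0,0,0,0,0],
  [1,0.012,0,0,0,0,0],
  [1,0.012,0,0,0,0,0],
  [1,0,0,0,0,0,0],
  [1,0,0,0,0,0,0],
])

```text
time_s: 34.65
eef_pos: [469.9, -235.0, 80.8]
ee_rot: [-0.001, 0.999, -0.04, -0.0]
force: [-0.5, 0.2, 0.2]
grip_width: 0.0
grip_force: 0.0
```

Request:
send_rows([
  [1,0.004,0,0,0,0,0],
  [1,0.005,0,0,0,0,0],
  [1,0.004,0,0,0,0,0],
  [1,0.005,0,0,0,0,0],
  [1,0.004,0,0,0,0,0],
  [1,0.005,0,0,0,0,0],
  [1,0.004,0,0,0,0,0],
  [1,0.005,0,0,0,0,0],
  [1,0.004,0,0,0,0,0],
  [1,0.005,0,0,0,0,0],
])

```text
time_s: 35.9
eef_pos: [515.1, -238.6, 80.8]
ee_rot: [-0.001, 0.999, -0.04, -0.0]
force: [-1.2, -0.4, -0.2]
grip_width: -0.002
grip_force: 0.4
```

```bash
python3 - <<'E'
from plan import *
s=ctrl.sense();print(s["time_s"],s["eef_pos"],s["force"])
S=ctrl.capture("side")
print([(np.round(x["point"],1).tolist(),round(x["score"],2)) for x in ctrl.landmark_of("switch_tip",S)[:2]])
c,n=np.cos(-.08),np.sin(-.08)
for q in (0,.25,.5,.75,1):
    k=np.array([481,-232.5,0])+[38.4*c,38.4*n,22]+80*np.array([np.sin(q-.5)*c,np.sin(q-.5)*n,np.cos(q-.5)]);print(q,k.round(),proj(S,k).round(1))
m=(S["img"][150:195,310:360].max(2)<40).astype(np.uint8);k,l,st,cc=cv2.connectedComponentsWithStats(m);print([(st[i].tolist(),(cc[i]+[310,150]).round(1).tolist()) for i in range(1,k) if st[i,4]>8])
E
```

```text
35.9 [ 515.08361327 -238.55864475   80.77505132] [-1.23984308 -0.39223356 -0.15933058]
[([313.2, 179.5], 0.56), ([329.2, 167.8], 0.53)]
0 [ 481. -233.   92.] [346.4 172.8]
0.25 [ 500. -234.  100.] [341.4 169.4]
0.5 [ 519. -236.  102.] [335.9 167.1]
0.75 [ 539. -237.  100.] [330.3 165.9]
1 [ 558. -239.   92.] [325. 166.]
[([18, 0, 18, 23, 192], [336.9, 160.0]), ([6, 37, 28, 8, 124], [326.1, 191.7])]
```

The knob is moving (about 0.75 at pixel (329,168)). I push on to the stop.

Request:
send_rows([
  [1,0.003,0,0,0,0,0],
  [1,0.003,0,0,0,0,0],
  [1,0.003,0,0,0,0,0],
  [1,0.003,0,0,0,0,0],
  [1,0.003,0,0,0,0,0],
  [1,0,0,0,0,0,0],
  [1,0,0,0,0,0,0],
  [1,0,0,0,0,0,0],
  [1,0,0,0,0,0,0],
  [1,0,0,0,0,0,0],
])

```text
time_s: 37.25
eef_pos: [529.3, -239.7, 80.7]
ee_rot: [-0.001, 0.999, -0.04, -0.001]
force: [-4.9, 1.0, 1.3]
grip_width: -0.002
grip_force: 2.6
```

Request:
send_rows([
  [1,0.001,0,0,0,0,0],
  [1,0.001,0,0,0,0,0],
  [1,0.001,0,0,0,0,0],
  [1,0.001,0,0,0,0,0],
  [1,0,0,0,0,0,0],
  [1,0,0,0,0,0,0],
  [1,0,0,0,0,0,0],
  [1,0,0,0,0,0,0],
  [1,0,0,0,0,0,0],
  [1,0,0,0,0,0,0],
])

```text
time_s: 38.5
eef_pos: [530.0, -239.7, 80.5]
ee_rot: [-0.002, 0.999, -0.039, -0.005]
force: [-25.3, 1.3, 11.9]
grip_width: 0.002
grip_force: 12.9
```

The stop is reached (force rose to 25 N). I retreat and check.

Request:
send_rows([
  [1,-0.005,0,0,0,0,0],
  [1,-0.01,0,0,0,0,0],
  [1,-0.02,0,0,0,0,0],
  [1,-0.03,0,-0.01,0,0,0],
  [1,-0.04,0,-0.03,0,0,0],
  [1,-0.04,0,-0.03,0,0,0],
  [1,-0.01,0,-0.04,0,0,0],
  [1,0,0,-0.02,0,0,0],
  [1,0,0,0,0,0,0],
  [1,0,0,0,0,0,0],
])

```text
time_s: 39.75
eef_pos: [379.1, -227.8, 209.9]
ee_rot: [-0.001, 0.999, -0.04, -0.0]
force: [-0.3, -0.3, -0.9]
grip_width: -0.002
grip_force: 0.0
```

```bash
python3 - <<'E'
from fit import *
np.set_printoptions(precision=2,suppress=True)
s=ctrl.sense();print(s["time_s"],s["eef_pos"],s["force"])
S=ctrl.capture("side");T=ctrl.capture("top")
for q in("switch_tip","head","head_grip","mug","book","microphone"):
    a=[ctrl.landmark_of(q,P)[:1] for P in(S,T)]
    print(q,[(np.round(x[0]["point"],1).tolist(),round(x[0]["score"],2)) if x else None for x in a], tri([(S,a[0][0]["point"]),(T,a[1][0]["point"])]) if all(a) else "")
E
```

```text
39.75 [ 379.08 -227.75  209.86] [-0.25 -0.26 -0.95]
switch_tip [([326.3, 169.4], 0.61), ([371.1, 217.2], 0.57)] [ 557.93 -250.89   68.64]
head [([301.2, 193.3], 0.64), ([292.1, 215.7], 0.57)] [555.83  -2.67 165.3 ]
head_grip [None, ([294.0, 253.5], 0.62)] 
mug [([214.8, 283.7], 0.69), ([202.8, 170.8], 0.81)] [717.5  278.21  -8.01]
book [([296.3, 153.8], 0.88), ([402.1, 177.5], 0.64)] [ 702.4  -369.62    4.94]
microphone [([228.4, 353.0], 0.67), ([141.5, 212.5], 0.59)] [579.39 470.08  -0.35]
```

The knob is at x≈558, which is the predicted fully-on position. The head still hangs at z≈162–165, and the mug, book and microphone are where they were. I hand the job in.

```bash
python3 -c "
from rig import ctrl
print(ctrl.finish_job())"
```

```text
the job is handed in; nothing more can be done
None
```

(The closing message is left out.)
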